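Set the rotator dial to the red line and confirm

ROBOT

A 7-joint arm with a two-finger parallel gripper is mounted at the origin on a cart in front of the work surface, level with it; the furniture and walls round the work are solid. World frame = base frame: x ahead of the robot, y to its left, z up, the work surface at z = 0. Lengths are in m, angles in rad, forces in N, time in s.
With the tool pointing down it reaches from about 0.4 to 0.875 m from the base axis. Payload 6.5 kg.
Tool frame: the origin (TCP) lies on the centre line of the jaws, within the pads' length; the fingertips stand 8 mm ahead of it and the grasp point (between the pads) lies 11 mm behind it; z points along the fingers, y is the line along which they close (so a half turn about z gives the same grasp; the last joint's range is limited). The gripper opens to 85 mm and grips with 20 to 120 N. Pads are 22 mm wide; open, the fingers measure 114 mm over their backs; the gripper's body (76 mm by 85 mm) begins 54 mm behind the grasp point. The pads swing forward as they close: fully open they stand 13 mm farther back than shut.
Start: joints at [-1.229, 0.536, -0.004, 1.538, 0.003, 1.067, -0.071], TCP at [0.258, 0.597, 0.239] pointing down, gripper open.
Joint ranges: [-2.7, 2.7], [-0.37, 2.16], [-1.27, 1.26], [0.24, 2.4], [-1.31, 4.45], [0.19, 1.91], [-2.76, 2.76]. Speed limits (rad/s): [2.39, 2.39, 3.14, 3.14, 3.14, 3.14, 3.14].

INTERFACE

Orientations are given as [roll, pitch, yaw] about the fixed x, y, z axes, in that order (R = Rz(yaw) Ry(pitch) Rx(roll)).
In Python, from workcell import arm gives the robot as it stands.
- The arm moves only by the shell command python3 -m creep 'ROWS' [FORCE]. ROWS is JSON, a list of rows, each a list of 3 entries, a list of its own where there are three numbers: the shift along the tool's x, y, z in mm, then the turn, a rotation vector about the tool's x, y, z in rad, then the closure, from -1 (fully open) to 1 (shut), so that 0 is half open. A call has 1 to 20 rows; each row shifts and turns the commanded pose from where the row before left it, along the tool's axes as they then stand; what a row does not reach is not made up. A row lasts 1/10 s, in which the tool goes at most 50 mm and 8.59 degrees, less where a joint would pass 70% of its speed; a pose out of reach is approached as far as the arm can. A call with a gripper value outside its range is refused whole. The fingers move at their own pace and stop on an object; FORCE is the grip in N (left out, the last holds). Time passes only in rows, so rows that do not move let the fingers close. It gives the time, the measured TCP pose, the force, the opening and the grip force at its end, in the units of the state.
- arm.sense(): the state, without advancing time (a new reading comes with each control period).
- arm.camera(name): name is "scene" or "top"; returns a dict with "image" (420x560x3 uint8, red, green, blue), "fx", "fy", "cx", "cy" (pixels), "position" and "attitude" of the camera in the world. Camera axes: x right, y up, looking along -z (the intrinsics and any distortion apply to the point x, -y, -z); pixel columns grow to the right and rows downward; lengths in m; the calibration is good to about 2 mm. A picture is of the moment at which its call begins. There is no depth.
- arm.close_job(): hands the job in; it is judged then, once.
The state is a dict: "time_s": time; "joint_pos": joint angles; "qvel": joint speeds; "effort": joint torques, N m; "tcp_pos": TCP position; "tcp_rot": TCP orientation; "ft_force": force on the tool from outside, world axes, zero at the start; "torque": the same for the moment, N m; "finger_gap": finger opening in m; "grasp_force": force on a finger pad.
Only numpy, scipy, OpenCV 4.12 (cv2) and the standard library are available. Lean on these libraries where they do the work, as an engineer would, in place of code of your own. Each camera call takes 0.05 s, during which the arm holds its last target. There are 200 camera calls.

TASK

This is the control box of an antenna rotator. Push its big black dial round with the fingertips (the finger well sunk in its face is there for that) until the white index line on the dial lines up with the red line on the metal scale ring around it; then press the green key right down and let it come up again. Do not press the key before the lines agree, and leave the things lying around the box where they are.

Things in the scene. Friction and masses are not known exactly. Their poses are not given: they have to be found in the camera images.
- console: the control box: a low grey case 236 x 320 x 42 mm (x, y, z), fixed to the table. Origin at the centre of its underside, on the table; x points away from the front plate (at yaw 0 away from the robot), y to the left, z up. Its flat top is 42 mm above the table. The dial stands on the top at x 0, y +38 mm, the key at x 0, y -120 mm
- dial_axis (a point): point on the dial's vertical axis of rotation, at the height of the dial's face, 62 mm above the table. Fixed to the box, with its axes
- dial (a joint): angle of the dial in rad, growing anticlockwise seen from above. At 0 the white index line points along the box's -x (towards the front plate). The dial turns either way, more than a full turn (end stops at -6.6 and +6.6). It is stiff with friction (about 0.12 N m, i.e. 2.5 N at the finger well) and stays where it is left
- finger_well (a point): centre of the finger well, at the height of the dial's face. The dial is a black disc of 184 mm diameter, its face 62 mm above the table, flush with the scale ring. The well is a round hole of 56 mm diameter with smooth, slippery upright walls and a flat floor 17 mm below the face; its centre is 50 mm from the dial's axis, on the same radius as the white index line. Closed fingers go into it and push its wall. The point turns with the dial
- index_mark (a point): outer end of the white index line, at the edge of the dial's face, 92.5 mm from the axis. The line is white, 4 mm wide, 12.5 mm long, radial, between the well and the dial's edge. Turns with the dial
- red_mark (a point): inner end of the red line on the scale ring, 92.5 mm from the dial's axis, at the same height as the index mark: the two points coincide when the lines agree. The ring is bare metal, fixed, 93 to 112 mm from the axis, with thin black ticks each 10 degrees and this one red line, 4 mm wide and 17.5 mm long, radial
- set_key (a joint): travel of the green key in m: 0 up, 0.006 fully down. It goes straight down against a spring, about 5 N when fully down, and springs back
- set_key_top (a point): centre of the top of the round green key, 32 mm diameter, 64 mm above the table when up. It stands in a black collar of 48 mm diameter and 12 mm height on the box's top, so the key's top is 10 mm above the collar. Moves with the key
- battery: bystander: standing D cell, 33 mm diameter, 60 mm tall, gold and blue; origin at the centre of its underside
- jar: bystander: small plastic jar with a red lid, 45 mm diameter, 61 mm tall; origin at the centre of its underside
- solder: bystander: reel of solder wire, 55 mm diameter, 45 mm tall, standing on its flange; origin at the centre of its underside
- cutters: bystander: red side cutters lying flat in front of the box, 150 x 47 x 12 mm along their own x, y, z; origin at the centre of the underside

How it is judged:
On the way, in this order (a step that is already met when the one before it is completed fails the run):
1. the dial's white line is lined up with the red line (within 5 mm at the dial's edge) and the dial stands still (distance between index_mark and red_mark below 0.005 m and velocity of joint dial between -0.1 and 0.1 rad/s), for 0.2 s.
2. the green key is pressed down (4 mm or more of its 6) with the lines agreeing (distance between index_mark and red_mark below 0.005 m and value of joint set_key above 0.004 m), for 0.05 s.
At the end, for the whole second after the job is handed in: the white index line agrees with the red line within 5 mm at the dial's edge (about 3 degrees), the dial is at rest, the green key is up again, and the battery, jar, solder reel and cutters are within 15 mm of where they stood (distance between index_mark and red_mark below 0.005 m and velocity of joint dial between -0.05 and 0.05 rad/s and value of joint set_key below 0.0015 m and distance of each of battery, jar, solder, cutters from where it was at the start of the episode below 0.015 m); the robot touches nothing.
It fails at once if the key was pressed (more than 3 mm) while the lines did not agree (value of joint set_key above 0.003 m and not (distance between index_mark and red_mark below 0.005 m)).
It fails at once if battery: moved or lifted (more than 15 mm) (distance of battery from where it was at the start of the episode above 0.015 m).
It fails at once if parts jar: moved or lifted (more than 15 mm) (distance of jar from where it was at the start of the episode above 0.015 m).
It fails at once if solder reel: moved or lifted (more than 15 mm) (distance of solder from where it was at the start of the episode above 0.015 m).
It fails at once if side cutters: moved or lifted (more than 15 mm) (distance of cutters from where it was at the start of the episode above 0.015 m).
It also fails if it takes over 64 s, if anything falls off the work surface, if the arm or the gripper's body presses on something with over 40 N, if the wrist force passes 120 N, or if a joint passes its speed limit or range.

## Working session

There is one attempt and no reset: what is moved stays moved. The work goes in short steps, Python scripts to look and compute and a shell command to move; the robot and the scene stay as the last step left them, time stands still between calls to the robot, and variables do not carry over. Pictures are saved under pics/ and viewed, at most 10 in all, crops included, and the job is handed in when it is done.

```bash
mkdir -p pics; ls
python3 - <<'E'
from workcell import arm
import cv2
s=arm.sense();print({k:s[k] for k in("time_s","tcp_pos","tcp_rot","finger_gap")})
for n in("scene","top"):
    c=arm.camera(n);cv2.imwrite(f"pics/{n}0.png",c["image"][:,:,::-1]);print({k:v for k,v in c.items() if k!="image"})
E
```

```text
pics
{'time_s': 0.0, 'tcp_pos': array([0.25751177, 0.59615339, 0.23841908]), 'tcp_rot': array([-3.13987885e+00,  8.03641268e-05,  2.73393409e+00]), 'finger_gap': 0.08508474379778495}
{'fx': 388.8890346528325, 'fy': 388.8890346528325, 'cx': 278.1957825562802, 'cy': 207.22784946538806, 'position': array([ 0.15009802, -0.42815583,  0.82566135]), 'attitude': array([ 0.70199781, -0.01234031, -0.63660387])}
{'fx': 409.65979835749613, 'fy': 409.65979835749613, 'cx': 282.5204618024416, 'cy': 209.8449939242411, 'position': array([0.42741666, 0.05603057, 1.05992213]), 'attitude': array([ 0.13647993,  0.01909253, -1.58039622])}
```

View pics/top0.png

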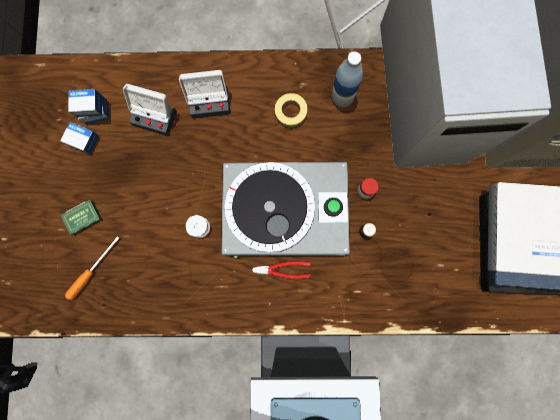

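View pics/scene0.png

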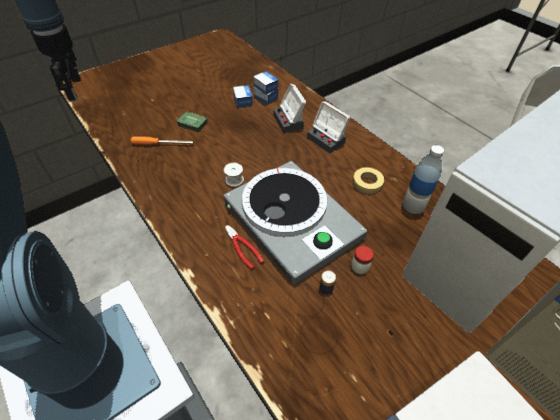

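The top view shows the dial around (269,206), the well at (278,225), the white line near (283,238), the green key at (334,206), and red marks near (232,188) and possibly (267,164). I'll check these by colour masks, with rays cast onto the 62 mm plane.

```bash
cat > h.py <<'E'
from workcell import arm
import numpy as np, cv2
from scipy.spatial.transform import Rotation as R
def cast(c,uv,z):
    uv=np.atleast_2d(np.asarray(uv,float)); 
    d=np.c_[(uv[:,0]-c["cx"])/c["fx"],-(uv[:,1]-c["cy"])/c["fy"],-np.ones(len(uv))]
    d=R.from_euler("xyz",c["attitude"]).apply(d); p=c["position"]
    return p+d*((z-p[2])/d[:,2])[:,None]
def blobs(m,amin=3):
    n,_,st,ce=cv2.connectedComponentsWithStats(m.astype(np.uint8))
    return [(st[i,4],ce[i]) for i in range(1,n) if st[i,4]>=amin]
def masks(c):
    hsv=cv2.cvtColor(c["image"],cv2.COLOR_RGB2HSV).astype(int);h,s,v=hsv[...,0],hsv[...,1],hsv[...,2]
    return dict(red=((h<10)|(h>170))&(s>110)&(v>90),green=(h>45)&(h<85)&(s>120)&(v>80),dark=(v<75)&(s<80),white=(v>150)&(s<50))
E
python3 - <<'E'
from h import *
for n in("top","scene"):
    c=arm.camera(n);m=masks(c);print(n)
    for a,uv in blobs(m["green"],30): print("green",a,uv.round(1),cast(c,uv,.064).round(4))
    for k in("dark",):
        for a,uv in blobs(m[k],600): print(k,a,uv.round(1),cast(c,uv,.062).round(4))
    for a,uv in blobs(m["red"],3): print("red",a,uv.round(1),cast(c,uv,.062).round(4))
c=arm.camera("top");cv2.imwrite("pics/t1.png",cv2.resize(c["image"][150:270,185:385,::-1],(800,480),interpolation=cv2.INTER_CUBIC))
E
```

```text
top
green 130 [333.4 205.9] [[ 0.5727 -0.0511  0.064 ]]
dark 1848 [16.8 26.5] [[1.0647 0.7748 0.062 ]]
dark 2795 [401.8  97.4] [[ 0.8494 -0.2321  0.062 ]]
dark 3820 [538.2  96.9] [[ 0.8445 -0.5746  0.062 ]]
dark 3764 [268.4 204.8] [[0.5777 0.1085 0.062 ]]
dark 1441 [497.3 255.5] [[ 0.4477 -0.4404  0.062 ]]
dark 1198 [ 12.4 373. ] [[0.1837 0.715  0.062 ]]
dark 2520 [309.3 363.6] [[0.2014 0.0146 0.062 ]]
red 19 [220.5 104.4] [[0.8388 0.2297 0.062 ]]
red 18 [208.5 106. ] [[0.835  0.2605 0.062 ]]
red 18 [148.  121.4] [[0.7966 0.4148 0.062 ]]
red 16 [159.5 125. ] [[0.7866 0.385  0.062 ]]
red 254 [369.6 185.7] [[ 0.6222 -0.1418  0.062 ]]
red 7 [232.1 188.4] [[0.6199 0.1984 0.062 ]]
red 448 [289.3 269.8] [[0.4187 0.0588 0.062 ]]
scene
green 113 [323.  236.9] [[ 0.5726 -0.0545  0.064 ]]
dark 43818 [185.8  71.9] [[0.6522 0.7984 0.062 ]]
dark 2516 [284.8 197.7] [[0.5752 0.1017 0.062 ]]
dark 1364 [488.8 226.7] [[ 0.9285 -0.2727  0.062 ]]
dark 760 [296.1 251.7] [[ 0.4945 -0.049   0.062 ]]
dark 10890 [ 60.1 335.3] [[-0.0105  0.0716  0.062 ]]
red 6 [282.  114.5] [[0.7842 0.3931 0.062 ]]
red 8 [285.2 120. ] [[0.7754 0.3642 0.062 ]]
red 11 [322.2 134.8] [[0.8232 0.24   0.062 ]]
red 12 [329.6 139.8] [[0.8262 0.2093 0.062 ]]
red 367 [245.6 250.3] [[0.4009 0.0239 0.062 ]]
red 243 [363.9 252.7] [[ 0.6216 -0.1448  0.062 ]]
```

View pics/t1.png

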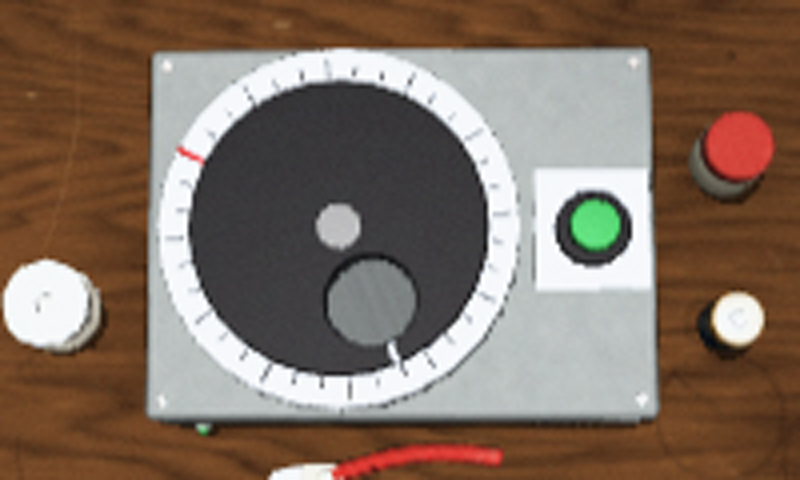

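The crop shows the ring centre at about (340,228), the white line at (395,354), the red line at (190,155), and only one red line on the ring. Next I'll compute the geometry.

```bash
cat >> h.py <<'E'
def measure(n="top"):
    "ring-outer-edge ellipse -> axis; red and white line angles in the world"
    c=arm.camera(n);m=masks(c)
    g=cast(c,max(((a,u) for a,u in blobs(m["green"],30) if 250<u[0]<400),key=lambda t:t[0])[1],.064)[0]
    lab,st,ce=cv2.connectedComponentsWithStats(m["dark"].astype(np.uint8))[1:]
    return c,m,g
E
python3 - <<'E'
from h import *
from scipy.optimize import least_squares
c,m,g=measure();print("key",g.round(4))
P=lambda u:cast(c,np.array(u)/4+[184.625,149.625],.062)[:, :2]
lab,st,ce=cv2.connectedComponentsWithStats(m["dark"].astype(np.uint8))[1:]
i=lab[204,250];cn=max(cv2.findContours((lab==i).astype(np.uint8),0,1)[0],key=len)
h=cv2.convexHull(cn)[:,0];q=cast(c,h,.062)[:,:2]
f=least_squares(lambda p:np.hypot(*(q-p[:2]).T)-p[2],[.57,.1,.09],loss="soft_l1",f_scale=.001).x;print("axis fit",f)
ax=f[:2]
v=g[:2]-ax;print("dist key",np.hypot(*v),"yaw",np.degrees(np.arctan2(v[0],-v[1])))
for n,u in(("red",[[191,155]]),("white",[[395,355]]),("white2",[[401,371]]),("hub",[[338,226]])):
    d=P(u)[0]-ax;print(n,P(u),np.hypot(*d),np.degrees(np.arctan2(d[1],d[0])))
fl=cast(c,np.array([[371,300]])/4+[184.625,149.625],.045)[0,:2]-ax;print("well floor",np.hypot(*fl),np.degrees(np.arctan2(*fl[::-1])))
# sub-pixel: radius-banded centroids
vv,uu=np.mgrid[150:262,215:330];p=cast(c,np.c_[uu.ravel(),vv.ravel()],.062)[:,:2]-ax
r=np.hypot(*p.T);a=np.degrees(np.arctan2(p[:,1],p[:,0]));I=c["image"][vv.ravel(),uu.ravel()].astype(float)
b=(r>.081)&(r<.090);w=np.clip(I.mean(1)-110,0,None)*b;print("white n",(w>0).sum(),"ang",a[w>0].round(0), w[w>0].round(0))
b=(r>.094)&(r<.111);w=np.clip(I[:,0]-I[:,1]-30,0,None)*b;print("red",(w>0).sum(),(a*w).sum()/w.sum())
E
```

```text
key [ 0.5727 -0.0511  0.064 ]
axis fit [0.57409703 0.10649643 0.09122692]
dist key 0.1576403453346188 yaw -0.5128484925537404
red [[0.61999692 0.19777846]] 0.10217244771844779 63.305106409279915
white [[0.49449596 0.07236061]] 0.0866116857114679 -156.78859631044048
white2 [[0.48472848 0.06880771]] 0.09699060451313843 -157.13376080187197
hub [[0.57432138 0.10668914]] 0.00029575844179307036 40.662479425015384
well floor 0.048097245911137 -156.39711275183916
white n 9 ang [-158. -156. -159. -157. -156. -159. -158. -156. -158.] [109. 128.  69. 138.  33.   9. 123. 126.  35.]
red 12 63.45261262364703
```

```bash
python3 -m creep '[[[0,0,0],[0,0,-0.136],1],[[0,0,0],[0,0,-0.136],1],[[0,0,0],[0,0,-0.136],1],[[-20,-38,0],[0,0,0],1],[[-20,-38,0],[0,0,0],1],[[-20,-38,0],[0,0,0],1],[[-20,-38,0],[0,0,0],1],[[-20,-38,0],[0,0,0],1],[[-20,-38,0],[0,0,0],1],[[-20,-38,0],[0,0,0],1],[[-20,-38,0],[0,0,0],1],[[-20,-38,0],[0,0,0],1],[[-20,-38,0],[0,0,0],1],[[-20,-38,0],[0,0,0],1],[[-20,-38,0],[0,0,0],1],[[-20,-38,0],[0,0,0],1],[[0,0,0],[0,0,0],1],[[0,0,0],[0,0,0],1]]' 30
```

```text
time_s: 2.1
tcp_pos: [0.5181, 0.1018, 0.2393]
tcp_rot: [-3.142, -0.0, 3.139]
ft_force: [-0.5, -0.1, -0.6]
finger_gap: -0.0003
grasp_force: 0.0
```

```bash
python3 -m creep '[[[-10,-15,30],[0,0,0],1],[[0,0,40],[0,0,0],1],[[0,0,40],[0,0,0],1],[[0,0,29],[0,0,0],1],[[0,0,0],[0,0,0],1]]' 30
python3 - <<'E'
from h import *
c=arm.camera("scene");cv2.imwrite("pics/s2.png",cv2.resize(c["image"][120:270,200:400,::-1],(800,600),interpolation=cv2.INTER_CUBIC))
E
```

```text
time_s: 2.6
tcp_pos: [0.5243, 0.089, 0.0969]
tcp_rot: [-3.141, -0.008, -3.139]
ft_force: [0.3, -0.2, -1.0]
finger_gap: 0.0002
grasp_force: 0.0
```

View pics/s2.png

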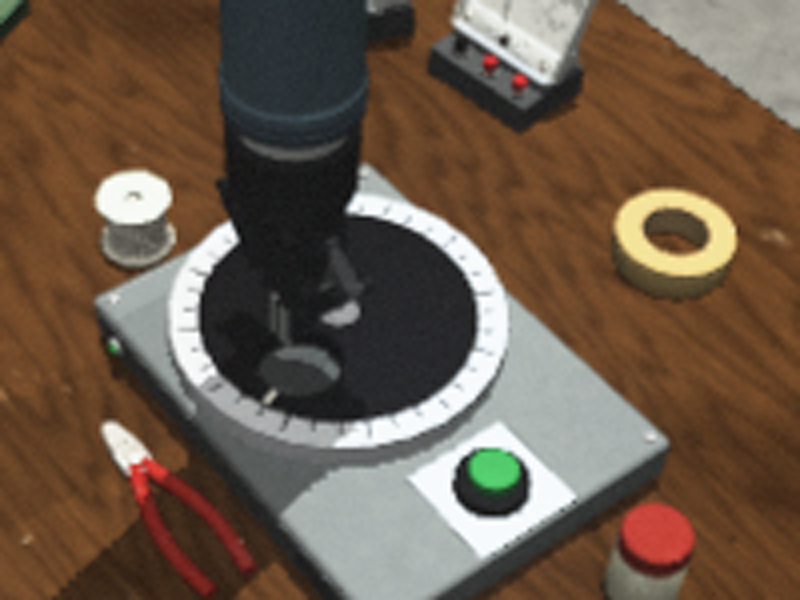

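The closed fingers hang over the dial next to the well: the well is at crop (300,368), and the tip is still about 27 mm up. I'll go down into it.

```bash
python3 -m creep '[[[-3,-1,10],[0,0,0],1],[[0,0,14],[0,0,0],1],[[0,0,14],[0,0,0],1],[[0,0,0],[0,0,0],1],[[0,0,0],[0,0,0],1]]' 30; python3 -m creep '[[[2.7,8.3,0],[0,0,0],1],[[1.2,8.6,0],[0,0,0],1],[[-0.3,8.7,0],[0,0,0],1],[[0,0,0],[0,0,0],1]]' 30
```

```text
time_s: 3.15
tcp_pos: [0.5306, 0.0867, 0.062]
tcp_rot: [-3.141, -0.001, -3.141]
ft_force: [0.3, 0.5, 0.7]
finger_gap: -0.0001
grasp_force: 0.0
time_s: 3.55
tcp_pos: [0.5283, 0.1143, 0.0635]
tcp_rot: [3.141, 0.003, -3.14]
ft_force: [-0.1, 0.3, 5.4]
finger_gap: 0.0001
grasp_force: 4.5
```

Run:
```python
from h import *
c=arm.camera("top");cv2.imwrite("pics/t3.png",cv2.resize(c["image"][150:270,185:385,::-1],(800,480),interpolation=cv2.INTER_CUBIC))
```

```text
(no output)
```

View pics/t3.png

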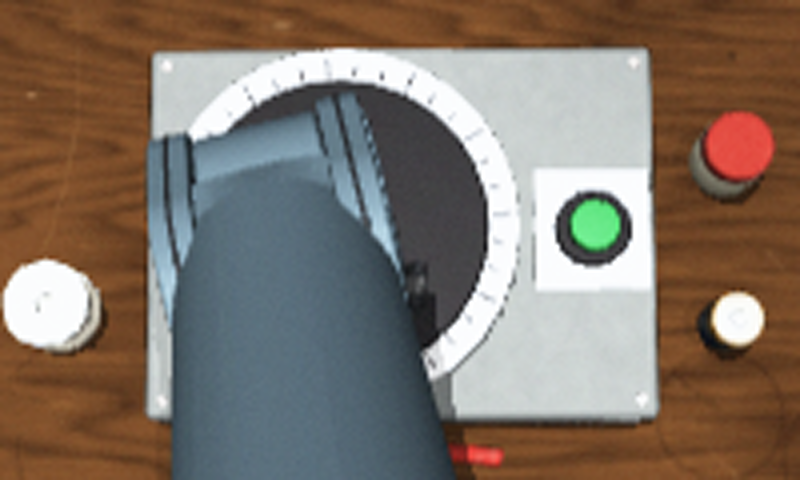

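The arm hides the well in the top view, and the 5.4 N upward force looks suspicious. I'll check from the scene camera.

Run:
```python
from h import *
s=arm.sense();print(s["ft_force"],s["tcp_pos"])
c=arm.camera("scene");cv2.imwrite("pics/s4.png",cv2.resize(c["image"][150:240,225:345,::-1],(800,600),interpolation=cv2.INTER_CUBIC))
```

```text
[-0.72042698  1.0223058   5.78398406] [0.52829139 0.11431935 0.06347345]
```

View pics/s4.png

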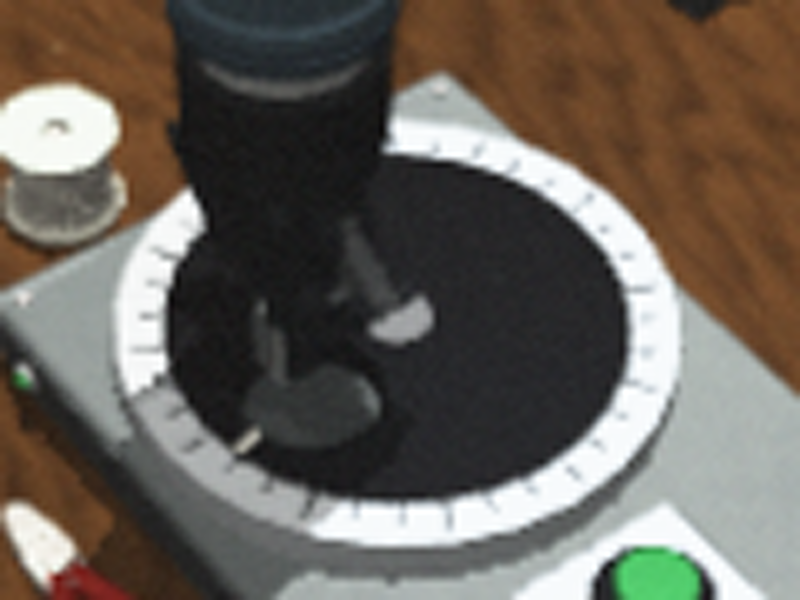

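The white line moved only a little, to crop (248,440), full-image (262,216). The tips look to be at the wall's edge rather than deep inside. I'll work out the dial angle, then lift and look.

```bash
python3 - <<'E'
from h import *
c=arm.camera("scene")
for u in([248,440],[258,432],[236,450]):
    for ax in([.574,.1065],[.5735,.1035]):
        d=cast(c,np.array(u)*.15+[225,150]-.4,.062)[0,:2]-ax;print(d.round(4),np.hypot(*d).round(4),np.degrees(np.arctan2(*d[::-1]))%360)
# same for hub and key, scene-vs-top bias
print(cast(c,np.array([402,320])*.15+[225,150]-.4,.062))
E
python3 -m creep '[[[0,0,-20],[0,0,0],1],[[0,0,-10],[0,0,0],1],[[0,0,0],[0,0,0],1]]'
```

```text
[-0.0824 -0.0189] 0.0845 192.9167169414704
[-0.0819 -0.0159] 0.0834 190.9840005894256
[-0.0771 -0.0179] 0.0791 193.08552853132147
[-0.0766 -0.0149] 0.078 191.02147895064505
[-0.0888 -0.0202] 0.0911 192.82381791859902
[-0.0883 -0.0172] 0.09 191.03131026300144
[[0.57560752 0.10192796 0.062     ]]
time_s: 4.0
tcp_pos: [0.5285, 0.1134, 0.0939]
tcp_rot: [3.14, 0.003, -3.141]
ft_force: [-0.7, -0.6, 1.1]
finger_gap: 0.0002
grasp_force: 0.0
```

```bash
python3 -m creep '[[[3,-17,0],[0,0,0],1],[[0,0,15],[0,0,0],1],[[0,0,13],[0,0,0],1],[[0,0,4],[0,0,0],1],[[0,0,0],[0,0,0],1]]'; python3 -m creep '[[[0,0,4],[0,0,0],1],[[0,0,0],[0,0,0],1],[[0,0,0],[0,0,0],1]]'
```

```text
time_s: 4.5
tcp_pos: [0.5233, 0.095, 0.0592]
tcp_rot: [-3.141, -0.002, -3.141]
ft_force: [0.1, 0.4, 0.3]
finger_gap: -0.0003
grasp_force: 0.0
time_s: 4.8
tcp_pos: [0.5245, 0.0955, 0.0565]
tcp_rot: [3.141, 0.0, -3.141]
ft_force: [0.4, 0.3, 0.2]
finger_gap: 0.0003
grasp_force: 0.0
```

```bash
python3 -m creep '[[[1,5,0],[0,0,0],1],[[0.5,5,0],[0,0,0],1],[[0,5,0],[0,0,0],1],[[-0.3,5,0],[0,0,0],1],[[-0.8,5,0],[0,0,0],1]]';python3 - <<'E'
from h import *
c=arm.camera("scene");cv2.imwrite("pics/s5.png",cv2.resize(c["image"][150:240,225:345,::-1],(800,600),interpolation=cv2.INTER_CUBIC))
E
```

```text
time_s: 5.3
tcp_pos: [0.5251, 0.1197, 0.0566]
tcp_rot: [-3.141, 0.002, 3.141]
ft_force: [2.5, -3.3, 0.1]
finger_gap: -0.0003
grasp_force: 2.3
```

View pics/s5.png

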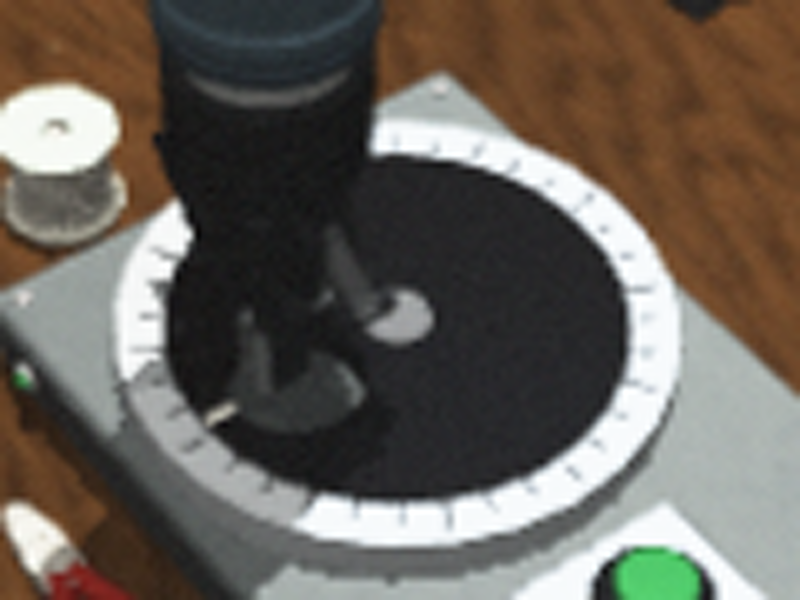

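The fingers are now well inside the well and pushing; the white line is at crop (222,412). I'll carry on round the arc.

```bash
python3 -m creep '[[[-3,8.2,0],[0,0,0],1],[[-4.3,7.6,0],[0,0,0],1],[[-5.6,6.7,0],[0,0,0],1],[[-6.7,5.6,0],[0,0,0],1],[[0,0,0],[0,0,0],1]]'
```

```text
time_s: 5.85
tcp_pos: [0.5442, 0.1478, 0.0562]
tcp_rot: [-3.14, 0.0, 3.141]
ft_force: [0.0, -2.9, 0.7]
finger_gap: -0.0002
grasp_force: 1.5
```

```bash
python3 -m creep '[[[-7.6,4.3,0],[0,0,0],1],[[-8.2,3,0],[0,0,0],1],[[-8.5,1.5,0],[0,0,0],1],[[-8.8,0,0],[0,0,0],1],[[-4,0.4,0],[0,0,0],1],[[0,0,0],[0,0,0],1]]';python3 - <<'E'
from h import *
c=arm.camera("scene");cv2.imwrite("pics/s6.png",cv2.resize(c["image"][150:240,225:345,::-1],(800,600),interpolation=cv2.INTER_CUBIC))
E
```

```text
time_s: 6.45
tcp_pos: [0.5795, 0.1577, 0.0556]
tcp_rot: [-3.141, -0.003, -3.141]
ft_force: [-2.4, -1.9, -0.0]
finger_gap: -0.0
grasp_force: 1.4
```

View pics/s6.png

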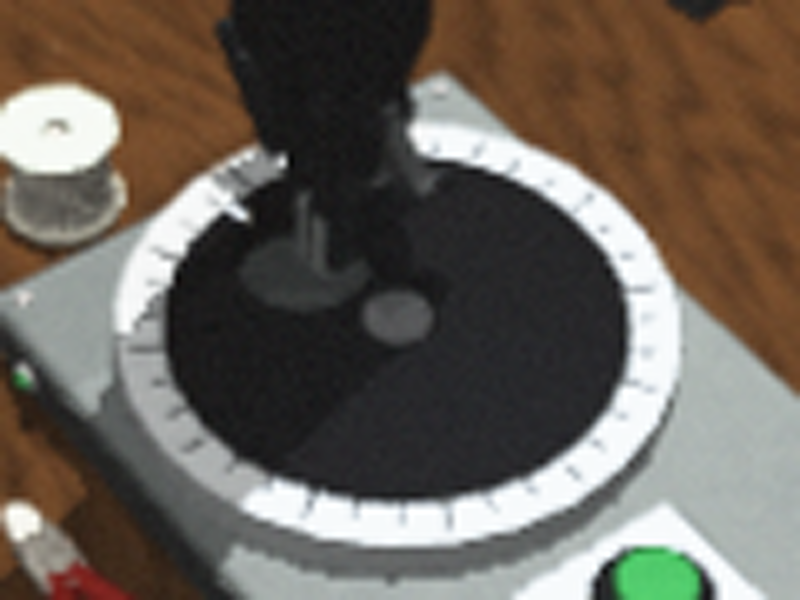

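The white line is now at crop (238,213) and the tips are still in the well. Computing its angle next.

```bash
cat >> h.py <<'E'
def ang(n):
    "dial-line angle (bright pixels in 80..89 mm band) and red-line angle; axis as seen by that camera"
    c=arm.camera(n);ax=np.array(dict(top=[.5741,.1065],scene=[.5745,.1030])[n])
    vv,uu=np.mgrid[150:262,215:345];p=cast(c,np.c_[uu.ravel(),vv.ravel()],.062)[:,:2]-ax
    r=np.hypot(*p.T);I=c["image"][vv.ravel(),uu.ravel()].astype(float);o={}
    for k,w in dict(white=np.clip(I.min(1)-100,0,None)*(r>.080)*(r<.089),red=np.clip(I[:,0]-I[:,1]-40,0,None)*(r>.095)*(r<.110)).items():
        s=(p*w[:,None]).sum(0);o[k]=(int((w>0).sum()),float(np.degrees(np.arctan2(*s[::-1])))%360 if w.sum() else None)
    return o
E
python3 -c "
from h import *
print(ang('scene'),ang('top'))
c=arm.camera('scene');d=cast(c,np.array([238,213])*.15+[224.6,149.6],.062)[0,:2]-[.5745,.103];print(np.hypot(*d),np.degrees(np.arctan2(*d[::-1])))"
```

```text
{'white': (4, 101.71395705733403), 'red': (0, None)} {'white': (15, 29.530917736997615), 'red': (0, None)}
0.08664269432703525 101.9396652950302
```

```bash
python3 -m creep '[[[-8.5,-2.2,0],[0,0,0],1],[[-8.1,-3.6,0],[0,0,0],1],[[-7.5,-4.4,0],[0,0,0],1],[[-2.7,-2.2,0],[0,0,0],1],[[0,0,0],[0,0,0],1],[[0,0,0],[0,0,0],1]]';python3 - <<'E'
from h import *
print(ang('scene'),ang('top'))
c=arm.camera("scene");cv2.imwrite("pics/s7.png",cv2.resize(c["image"][150:240,225:345,::-1],(800,600),interpolation=cv2.INTER_CUBIC))
E
```

```text
time_s: 7.25
tcp_pos: [0.608, 0.1461, 0.0567]
tcp_rot: [3.141, 0.002, -3.141]
ft_force: [-0.1, 1.4, -0.1]
finger_gap: -0.0002
grasp_force: 0.4
{'white': (3, 67.07091077423084), 'red': (4, 63.59265024537334)} {'white': (191, 98.65090064708284), 'red': (0, None)}
```

View pics/s7.png

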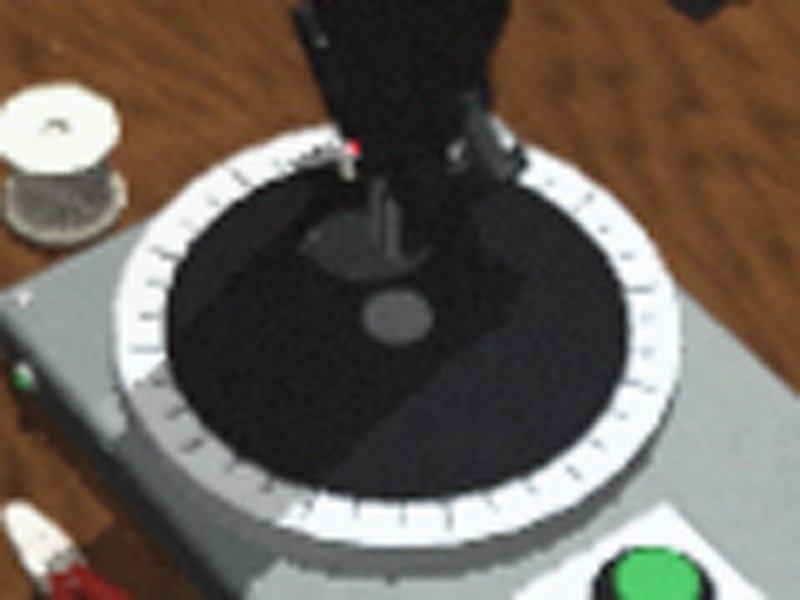

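White is at crop (345,165) and red at (352,148), so it's about 3° short. I'll nudge about 2 mm, back off, lift clear and measure unobstructed.

```bash
python3 -m creep '[[[-1.6,-1.3,0],[0,0,0],1],[[0,0,0],[0,0,0],1],[[0,0,0],[0,0,0],1],[[0,0,0],[0,0,0],1],[[5,4,0],[0,0,0],1],[[0,0,-20],[0,0,0],1],[[0,0,-40],[0,0,0],1],[[0,-45,-10],[0,0,0],1],[[0,-45,0],[0,0,0],1],[[0,-45,0],[0,0,0],1],[[0,-45,0],[0,0,0],1],[[0,-18,0],[0,0,0],1],[[0,0,0],[0,0,0],1]]';python3 - <<'E'
from h import *
print(ang('scene'),ang('top'))
cs=[arm.camera(n)["image"] for n in("top","scene")]
a=cv2.resize(cs[0][150:270,210:330,::-1],(400,400),interpolation=cv2.INTER_CUBIC);b=cv2.resize(cs[1][150:250,235:335,::-1],(400,400),interpolation=cv2.INTER_CUBIC)
cv2.imwrite("pics/b8.png",np.hstack([a,b]))
E
```

```text
time_s: 8.7
tcp_pos: [0.6036, -0.0554, 0.1265]
tcp_rot: [-3.138, 0.0, 3.135]
ft_force: [0.0, 0.2, -0.4]
finger_gap: 0.0002
grasp_force: 0.0
{'white': (5, 64.8268554035904), 'red': (7, 63.81072789692144)} {'white': (9, 64.43721764453024), 'red': (11, 63.44058284018396)}
```

View pics/b8.png

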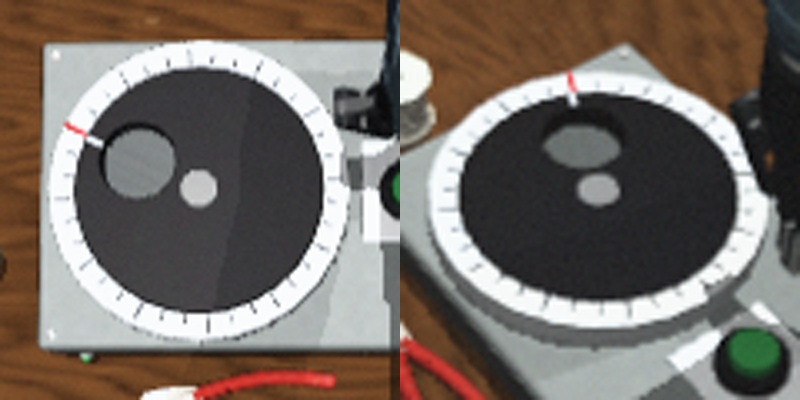

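The lines agree within about 1° (1.6 mm) in both views. Now the key.

```bash
python3 -m creep '[[[31,3,0],[0,0,0],1],[[0,0,0],[0,0,0],1],[[0,0,25],[0,0,0],1],[[0,0,20],[0,0,0],1],[[0,0,0],[0,0,0],1],[[0,0,0],[0,0,0],1]]';python3 -m creep '[[[0,0,5],[0,0,0],1],[[0,0,5],[0,0,0],1],[[0,0,3],[0,0,0],1],[[0,0,0],[0,0,0],1],[[0,0,0],[0,0,0],1]]'
```

```text
time_s: 9.5
tcp_pos: [0.5733, -0.046, 0.0815]
tcp_rot: [3.141, -0.0, -3.14]
ft_force: [0.2, -0.2, 0.1]
finger_gap: 0.0002
grasp_force: 0.0
time_s: 10.0
tcp_pos: [0.5738, -0.0468, 0.0688]
tcp_rot: [3.141, 0.002, -3.141]
ft_force: [1.5, 1.0, 3.3]
finger_gap: 0.0003
grasp_force: 1.6
```

Contact at 3.3 N. The tips are about 5 mm off centre but still on the 32 mm key, so I'll press further until it stops.

```bash
python3 -m creep '[[[0,0,2],[0,0,0],1],[[0,0,1.5],[0,0,0],1],[[0,0,0],[0,0,0],1],[[0,0,0],[0,0,0],1]]';python3 -m creep '[[[0,0,1],[0,0,0],1],[[0,0,1],[0,0,0],1],[[0,0,0],[0,0,0],1],[[0,0,0],[0,0,0],1]]'
```

```text
time_s: 10.4
tcp_pos: [0.5739, -0.0469, 0.066]
tcp_rot: [3.141, 0.002, -3.141]
ft_force: [-1.0, 0.9, 13.7]
finger_gap: 0.0001
grasp_force: 6.4
time_s: 10.8
tcp_pos: [0.574, -0.0468, 0.0656]
tcp_rot: [3.141, 0.002, -3.141]
ft_force: [-6.2, 1.6, 30.5]
finger_gap: 0.0005
grasp_force: 15.0
```

The key is against its stop (0.066, force rising). Releasing it, then checking.

```bash
python3 -m creep '[[[0,0,-6],[0,0,0],1],[[0,0,-15],[0,0,0],1],[[0,0,-40],[0,0,0],1],[[0,0,-40],[0,0,0],1],[[0,0,0],[0,0,0],1],[[0,0,0],[0,0,0],1],[[0,0,0],[0,0,0],1]]';python3 - <<'E'
from h import *
print(ang('scene'),ang('top'))
c=arm.camera("scene");print([(a,cast(c,u,.062).round(4)) for k in("red","green") for a,u in blobs(masks(c)[k],60)])
E
```

```text
time_s: 11.5
tcp_pos: [0.5718, -0.0471, 0.1628]
tcp_rot: [-3.141, -0.003, -3.141]
ft_force: [0.2, 0.0, -0.3]
finger_gap: 0.0002
grasp_force: 0.0
{'white': (5, 64.83492407515143), 'red': (7, 63.820738064531184)} {'white': (10, 64.45725015664011), 'red': (11, 63.44801228798336)}
[(np.int32(364), array([[0.4009, 0.024 , 0.062 ]])), (np.int32(242), array([[ 0.6215, -0.1449,  0.062 ]])), (np.int32(95), array([[ 0.5739, -0.0536,  0.062 ]]))]
```

```bash
python3 -c "
from workcell import arm
print(arm.close_job())"
```

```text
the job is handed in; nothing more can be done
None
```

I turned the dial until its white line was within about 1° (1.6 mm) of the red line, then pressed the green key to its stop and released it. The lines still agreed afterwards, the jar and cutters measured unmoved, and the arm kept well clear of the battery and solder reel. The job is handed in at about 11.7 s; `close_job()` returned no verdict.

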